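# Release the eccentric lock and send the carriage home

## Task

On the loading fixture, push the red-gripped cam lever clockwise (seen from above) with your fingertips until it rests against its stop, so that the cam's low point faces the carriage's follower. Only then push the carriage forward by its blue back plate until it is fully home, with the bearing housing still seated on it. Lift nothing, leave the other things on the bench where they are, and take the hand away.

Things in the scene. Friction and masses are not known exactly. Their poses are not given: they have to be found in the camera images.
- fixture: Loading fixture fixed to the bench: dark steel plate 280 x 280 x 12 mm. Origin: centre of its underside; x = carriage's forward direction, z up. In its frame (mm): carriage runs along y = 40; V stop, 62 high, at x 22 to 85, y -10 to 90; cam axis upright at x 30, y -75; lever stop pin, 10 thick, 54 high, at x 85, y -87.5 (meets the lever's tail); yellow mark at x 118, y -75.
- cam (a joint): Turn of the eccentric lock, rad. 0 = low point at the follower, lever on its stop, grip straight back (fixture -x), tail at the yellow mark; grows anticlockwise from above, to 2.6. Starts at 1.2 to 2.2: turn it clockwise. Friction 0.2 N m (3 N at the grip); stays where left. Brass disc 64 mm across, 15 mm off its axis, top 37 mm up; off its low point it blocks the follower 8 to 23 mm short of home.
- cam_axis (a point): A point on the cam's vertical axis, at the mid height of the lever (44 mm above the bench). The lever is a steel bar 14 mm wide and 8 mm thick, 40 to 48 mm above the bench, reaching 80 mm from the axis on the grip side and 60 mm on the tail side.
- lever_pin (a point): Centre of the lever's upright red round grip: 16 mm across, 45 mm tall, from 48 to 93 mm above the bench, 70 mm from the cam axis. Its x axis points from the grip to the cam axis.
- carriage (a joint): Travel of the carriage, m: 0 = fully back, 0.060 = fully home (hard stop), positive along the fixture's x. It starts at 0. Sliding friction 3 N; it stays where it is left.
- push_point (a point): Centre of the rear face of the carriage's blue upright back plate, 60 mm above the bench; push here along the fixture's x. The plate is 80 mm wide across, 10 mm thick, 16 to 85 mm above the bench; behind it there is nothing but the base plate. Axes as the fixture.
- nest (a point): Centre of the carriage's top face, 34 mm above the bench, where the housing sits over a spigot 45 mm across and 8 mm high. It travels with the carriage, whose 100 x 100 mm plate is 18 mm thick; a follower arm reaches from its right side towards the cam's near side, top 34 mm above the bench. Axes as the fixture.
- housing: The bearing housing on the carriage: loose aluminium ring 80 mm across, bore 48 mm, 38 mm tall, about 0.4 kg, sitting over the spigot. Origin at the centre of its underside.
- spare_housing_a: Bystander: loose aluminium housing 100 mm across, 45 mm tall, standing left of the fixture. Origin at the centre of its underside.
- spare_housing_b: Bystander: a second one like it.
- snap_ring: Bystander: thin steel ring 56 mm across, 4 mm high, lying on the base plate near its back right corner. Origin at the centre of its underside.
- screwdriver: Bystander: screwdriver 170 mm long with an orange handle, lying on the base plate along its left edge, left of the carriage.
- bearing: Bystander: steel bearing ring 42 mm across, 12 mm high, lying on the bench beyond the fixture. Origin at the centre of its underside.
- parts_tray: Bystander: yellow open tray 120 x 90 x 35 mm on the bench, right of the fixture. Origin at the centre of its underside.
- marker: Bystander: black marker 110 mm long, 14 mm thick, lying on the bench right of the fixture.
Things that resemble listed ones, but are neither listed nor needed, are in the scene too. What is shaped like the housing but black or green is not meant.

How it is judged (in metres and radians):
On the way, in this order (a step that is already met when the one before it is completed fails the run):
1. the cam is turned to its low point, within 0.15 rad of the lever's stop, while the carriage is still back (travel under 20 mm) (value of joint cam below 0.15 rad and value of joint carriage below 0.02 m), for 0.2 s.
2. the carriage is pushed home, within 2.5 mm of its stop (value of joint carriage above 0.0575 m), for 0.2 s.
At the end, for the whole second after the job is handed in: The cam is within 0.2 rad of its low point, the carriage is within 2.5 mm of its home stop and at rest, the housing is upright on its nest (within 5 mm), and every other thing is within 15 mm of where it started (value of joint cam below 0.2 rad and value of joint carriage above 0.0575 m and velocity of joint carriage between -0.005 and 0.005 m/s and linear speed of housing below 0.01 m/s and distance between housing and nest below 0.005 m and angle between housing's own z axis and vertical below 0.05 rad and distance of each of spare_housing_a, spare_housing_b, snap_ring, screwdriver, bearing, parts_tray, marker from where it was at the start of the episode below 0.015 m); the robot touches nothing.
It fails at once if the carriage is pushed forward (past 20 mm) while the cam is not at its low point (over 0.25 rad) (value of joint carriage above 0.02 m and value of joint cam above 0.25 rad).
It fails at once if the housing is lifted or knocked off its nest (8 mm away or tipped over 0.15 rad) (distance between housing and nest above 0.008 m or angle between housing's own z axis and vertical above 0.15 rad).
It fails at once if a bystander is lifted or moved more than 15 mm (distance of any of spare_housing_a, spare_housing_b, snap_ring, screwdriver, bearing, parts_tray, marker from where it was at the start of the episode above 0.015 m).
It also fails if it takes over 50 s, if anything falls off the work surface, if the arm or the gripper's body presses on something with over 40 N, if the wrist force passes 120 N, or if a joint passes its speed limit or range.

## Robot

A 6-joint arm with a two-finger parallel gripper is mounted at the origin on the work surface. World frame = base frame: x ahead of the robot, y to its left, z up, the work surface at z = 0. Lengths are in mm, angles in degrees, forces in N, time in s.
With the tool pointing down it reaches from about 350 to 850 mm from the base axis. Payload 8.1 kg.
Tool frame: the origin (TCP) lies at the very end of the fingers, on their centre line; the grasp point (between the pads) lies 19 mm behind it; z points along the fingers, y is the line along which they close (so a half turn about z gives the same grasp; the last joint's range is limited). The gripper opens to 85 mm and grips with 20 to 120 N. Pads are 22 mm wide; open, the fingers measure 114 mm over their backs; the gripper's body (76 mm by 85 mm) begins 54 mm behind the grasp point. The pads swing forward as they close: fully open they stand 13 mm farther back than shut.
Start: joints at [-79.549, 7.471, 85.268, -0, 87.261, -4.893], TCP at [158.786, -578.612, 198.292] pointing down, gripper open.
Joint ranges: [-169.43, 169.43], [-51.17, 129.36], [1.28, 143.12], [-76.62, 256.62], [0, 156.53], [-152.29, 152.29]. Speed limits (degrees/s): [136.94, 136.94, 159.86, 180, 180, 180].

## Interface

Orientations are given as [roll, pitch, yaw] about the fixed x, y, z axes, in that order (R = Rz(yaw) Ry(pitch) Rx(roll)).
In Python, from bench import sense, eyes, job, models gives the robot as it stands. The module is installed in compiled form; this text tells all that it offers.
- The arm moves only by the tool apply_moves, never from a script. Its argument "rows" is a list of rows, each a list of 6 numbers: the shift along the tool's x, y, z in mm, then the turn, a rotation vector about the tool's x, y, z in rad. In form: [[dx, dy, dz, rx, ry, rz], ...]. A call has exactly 5 rows; each row shifts and turns the commanded pose from where the row before left it, along the tool's axes as they then stand; what a row does not reach is not made up. A row lasts 1/8 s, in which the tool goes at most 62.5 mm and 10.7 degrees, less where a joint would pass 70% of its speed; a pose out of reach is approached as far as the arm can. A call is refused whole if a number of a shift passes 62.5 or a number of a turn 0.188, either way. A call with a gripper value outside its range is refused whole. "fingers" is the finger opening in mm, from 0 to 85.4, set as the call begins (left out, the last holds). The fingers move at their own pace and stop on an object; "grip_force" is the grip in N (left out, the last holds). Time passes only in rows, so rows that do not move let the fingers close, or fill a call up. It gives the time, the measured TCP pose, the force, the opening and the grip force at its end, in the units of the state.
- sense(): the state, without advancing time (a new reading comes with each control period).
- eyes.snapshot(name): name is "scene" or "top"; returns (picture, depth): 420x560x3 uint8, red, green, blue; 420x560 float32, mm along the optical axis (not along the pixel's ray), 0 where there is no reading.
- eyes.get_calibration(name): a dict with "intrinsics" (3x3 intrinsics, pixels), "R" (3x3) and "t" (3): a world point X has camera coordinates R X + t. Camera axes: x right, y down, z forward; pixel columns grow to the right and rows downward; lengths in mm; the calibration is good to about 2 mm. A picture is of the moment at which its call begins. get_calibration takes no time and is no camera call.
- job.hand_in(): hands the job in; it is judged then, once.
Trained networks look in the newest picture that a camera, given by its name, has taken for a name from the list of things; names that differ only in an ending like _2 or _b are one class to them, and where a whole thing is asked for, a point or a joint stands for the part that bears it (a point fixed in the world has none). Each returns a list of dicts, best first, with "confidence" (0 to 1); they miss things now and then, are a little off and sometimes report something else, mostly with a low value. They report only what shows in the picture. A call takes as long as a camera call. They do not tell look-alikes from the thing itself.
- models.boxes_of(name, camera): "xyz" ([x, y, z] in mm, in world coordinates, good to about 4 mm: the middle of the surface that is visible of it).
- models.cut_out(name, camera): "pixels" (420x560 bool, what is visible of it).
- models.place_of(name, camera): "xyz" ([x, y, z] in mm, in world coordinates, good to about 4 mm: a listed point, or the origin of a listed thing).
The state is a dict: "time": time; "joint_pos": joint angles; "qd": joint speeds; "joint_efforts": joint torques, N m; "tool_pos": TCP position; "tcp_rot": TCP orientation; "ft_force": force on the tool from outside, world axes, zero at the start; "wrist_torque": the same for the moment, N m; "finger_gap": finger opening in mm; "grip_force": force on a finger pad.
Only numpy, scipy, OpenCV 4.12 (cv2) and the standard library are available. Lean on these libraries where they do the work, as an engineer would, in place of code of your own. Each camera call takes 0.05 s, during which the arm holds its last target. There are 200 camera calls.

## Working session

There is one attempt and no reset: what is moved stays moved. The work goes in short steps, Python scripts to look and compute and a tool call to move; the robot and the scene stay as the last step left them, time stands still between calls to the robot, and variables do not carry over. Pictures are saved under pics/ and viewed, at most 10 in all, crops included, and the job is handed in when it is done.

Besides the shell and the picture viewer there is one more tool, called after "Emit:" as a command line: name --pt "numbers of a row" for each row, then --argument value for the rest. apply_moves: Moves the arm, as the interface text tells. Its arguments: {"type":"object","properties":{"rows":{"type":"array"},"fingers":{"type":"number"},"grip_force":{"type":"number"}},"required":["rows"]}

```bash
mkdir -p pics; python3 - <<'E'
from bench import sense, eyes, models
import cv2, numpy as np
ims=[]
for c in ("top","scene"):
    p,d=eyes.snapshot(c); cv2.imwrite(f"pics/{c}0.png",p[:,:,::-1])
    for n in ("fixture","cam_axis","lever_pin","push_point","nest","housing","snap_ring"):
        print(c,n,[(np.round(r["xyz"]).tolist(),round(r["confidence"],2)) for r in models.place_of(n,c)[:3]])
s=sense(); print(s["time"],s["tool_pos"],s["tcp_rot"])
E
```

```text
top fixture [([558.0, 29.0, 0.0], 0.76)]
top cam_axis [([604.0, -39.0, 42.0], 0.8)]
top lever_pin []
top push_point [([433.0, 42.0, 59.0], 0.73)]
top nest [([494.0, 56.0, 31.0], 0.62)]
top housing [([310.0, -145.0, 6.0], 0.86), ([324.0, 184.0, 1.0], 0.75), ([616.0, 270.0, -2.0], 0.67)]
top snap_ring [([480.0, -76.0, 7.0], 0.59)]
scene fixture [([560.0, 27.0, -0.0], 0.81)]
scene cam_axis [([607.0, -34.0, 48.0], 0.89), ([646.0, 415.0, 2.0], 0.44), ([646.0, -91.0, 72.0], 0.24)]
scene lever_pin [([646.0, -92.0, 70.0], 0.66), ([534.0, 149.0, 13.0], 0.55)]
scene push_point [([436.0, 44.0, 55.0], 0.57)]
scene nest [([495.0, 60.0, 36.0], 0.79)]
scene housing [([308.0, -146.0, 2.0], 0.96), ([492.0, 60.0, 33.0], 0.9), ([617.0, 264.0, -0.0], 0.87)]
scene snap_ring [([479.0, -73.0, 13.0], 0.54), ([434.0, 47.0, 57.0], 0.23)]
0.8 [ 158.79222516 -578.60542621  198.31615224] [ 1.79999950e+02 -1.59847181e-03  1.53426528e+01]
```

View pics/top0.png

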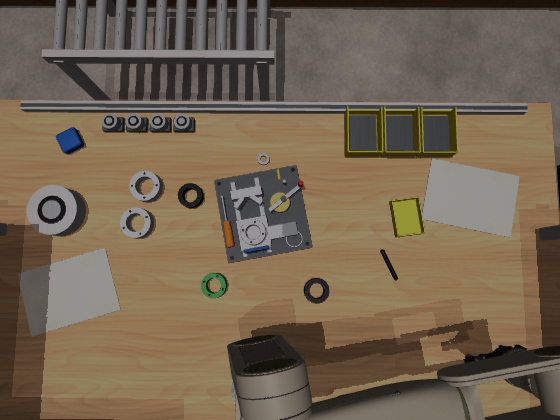

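View pics/scene0.png

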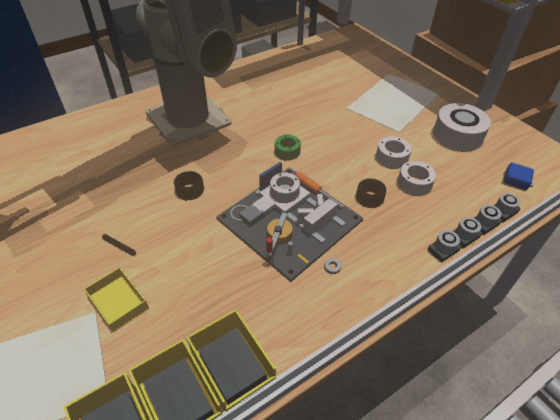

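The top view shows the fixture centred near pixel (263,214), turned about 11°. The red grip is at (300,184), at the front right, the tail points back-left, and the blue plate is at (257,249). The scene view agrees, with the red grip at (269,244). Next I'll refine the fixture yaw and the grip position.

```bash
cat > h.py <<'E'
from bench import sense, eyes, models
import cv2, numpy as np
def cloud(c):
    p,d=eyes.snapshot(c); k=eyes.get_calibration(c)
    K,R,t=map(np.array,(k["intrinsics"],k["R"],k["t"]))
    v,u=np.indices(d.shape); X=np.stack([(u-K[0,2])/K[0,0]*d,(v-K[1,2])/K[1,1]*d,d],-1)
    return p,d,(X-t.ravel())@R
def red(c):
    p,d,W=cloud(c); h=cv2.cvtColor(p,cv2.COLOR_RGB2HSV)
    m=((h[...,0]<5)|(h[...,0]>174))&(h[...,1]>150)&(h[...,2]>60)&(d>0)
    m&=(abs(W[...,0]-560)<170)&(abs(W[...,1]-10)<190)&(W[...,2]>45)
    return W[m]
E
python3 - <<'E'
from h import *
for c in ("top","scene"):
    r=red(c); print(c,len(r),np.median(r,0),r.min(0),r.max(0))
    p,d,W=cloud(c); m=models.cut_out("fixture",c)[0]["pixels"]&(d>0)
    q=W[m&(abs(W[...,2]-12)<6)][:,:2].astype(np.float32)
    print(c,len(q),cv2.minAreaRect(q))
    h=cv2.cvtColor(p,cv2.COLOR_RGB2HSV); b=(abs(h[...,0]-112)<10)&(h[...,1]>120)&(abs(W[...,0]-440)<50)&(abs(W[...,1]-40)<70)&(W[...,2]>25)
    b=W[b]; print("blue",len(b), len(b) and (cv2.minAreaRect(b[:,:2].astype(np.float32)),b[:,2].max()))
E
```

```text
top 16 [648.87778364 -92.3061208   94.95608697] [643.77968676 -97.11346721  87.92352987] [653.86338318 -87.43894248  99.13347314]
top 4074 ((560.4865112304688, 29.583236694335938), (281.1001281738281, 279.7794189453125), 11.061781883239746)
blue 1 (((440.7023620605469, 21.219032287597656), (0.0, 0.0), 0.0), np.float64(67.07348977807281))
scene 24 [648.91000845 -92.998261    92.92814461] [642.50227853 -98.1826163   89.14527128] [655.80285204 -86.66273084  95.53938429]
scene 4549 ((560.0234985351562, 29.013107299804688), (283.6269226074219, 284.5777587890625), 10.648364067077637)
blue 0 0
```

```bash
cat >> h.py <<'E'
F=np.array([560.2,29.3]); YW=10.9; AX=np.array([603.9,-38.7])
def w2(x,y):
    a=np.radians(YW); return F+np.array([x*np.cos(a)-y*np.sin(a),x*np.sin(a)+y*np.cos(a)])
def push(beta,off):   # grip world bearing beta (deg), tool centre off mm on its ccw side
    b=np.radians(beta); p=AX+70*np.array([np.cos(b),np.sin(b)])+off*np.array([-np.sin(b),np.cos(b)])
    return [*p,62,beta+180]
def rows(wps,cur=None):   # waypoints x,y,z,yaw ; tool down
    if cur is None:
        s=sense(); cur=[*s["tool_pos"],s["tcp_rot"][2]]
    cur=np.array(cur,float); out=[]
    for w in wps:
        d=np.array(w)-cur; d[3]=(d[3]+180)%360-180
        a=np.radians(cur[3]); c,s_=np.cos(a),np.sin(a)
        r=[round(c*d[0]+s_*d[1],0),round(s_*d[0]-c*d[1],0),round(-d[2],0),0,0,round(-np.radians(d[3]),3)]
        out.append(r)
        cur[:2]+=[c*r[0]+s_*r[1],s_*r[0]-c*r[1]]; cur[2]-=r[2]; cur[3]-=np.degrees(r[5])
    for i in range(0,len(out),5): print([[float(x) for x in r] for r in out[i:i+5]])
    print("end",cur.round(1))
E
python3 - <<'E'
from h import *
s=sense(); c=np.array([*s["tool_pos"],s["tcp_rot"][2]]); g=np.array([*push(-50.1,35)[:2],198,129.9])
rows([c+(g-c)*k/15 for k in range(1,16)])
E
```

```text
[[42.0, -24.0, 0.0, 0.0, 0.0, -0.133], [45.0, -17.0, 0.0, 0.0, 0.0, -0.134], [47.0, -12.0, 0.0, 0.0, 0.0, -0.133], [48.0, -5.0, 0.0, 0.0, 0.0, -0.133], [48.0, 1.0, 0.0, 0.0, 0.0, -0.133]]
[[48.0, 8.0, 0.0, 0.0, 0.0, -0.134], [47.0, 13.0, 0.0, 0.0, 0.0, -0.133], [44.0, 20.0, 0.0, 0.0, 0.0, -0.133], [41.0, 26.0, 0.0, 0.0, 0.0, -0.134], [37.0, 30.0, 0.0, 0.0, 0.0, -0.133]]
[[33.0, 36.0, 0.0, 0.0, 0.0, -0.133], [28.0, 39.0, 0.0, 0.0, 0.0, -0.134], [22.0, 43.0, 0.0, 0.0, 0.0, -0.133], [16.0, 46.0, 0.0, 0.0, 0.0, -0.133], [11.0, 47.0, 0.0, 0.0, 0.0, -0.133]]
end [675.6 -69.7 198.3 129.9]
```

Emit:
apply_moves --pt "42 -24 0 0 0 -0.133" --pt "45 -17 0 0 0 -0.134" --pt "47 -12 0 0 0 -0.133" --pt "48 -5 0 0 0 -0.133" --pt "48 1 0 0 0 -0.133" --fingers 0

```text
time: 1.72
tool_pos: [331.8, -408.3, 198.5]
tcp_rot: [180.0, 0.0, 53.7]
ft_force: [0.5, -0.3, -0.5]
finger_gap: -0.3
grip_force: 0.0
```

Emit:
apply_moves --pt "48 8 0 0 0 -0.134" --pt "47 13 0 0 0 -0.133" --pt "44 20 0 0 0 -0.133" --pt "41 26 0 0 0 -0.134" --pt "37 30 0 0 0 -0.133"

```text
time: 2.35
tool_pos: [504.0, -238.2, 198.5]
tcp_rot: [180.0, 0.0, 92.0]
ft_force: [1.2, -0.0, 0.0]
finger_gap: -0.0
grip_force: 0.0
```

Emit:
apply_moves --pt "33 36 0 0 0 -0.133" --pt "28 39 0 0 0 -0.134" --pt "22 43 0 0 0 -0.133" --pt "16 46 0 0 0 -0.133" --pt "11 47 0 0 0 -0.133"

```text
time: 2.98
tool_pos: [676.6, -68.5, 198.3]
tcp_rot: [180.0, 0.0, 130.1]
ft_force: [0.6, -0.6, 0.8]
finger_gap: -0.1
grip_force: 0.0
```

```bash
python3 - <<'E'
from h import *
p0=push(-50.1,35); w=[]
for z in (160,120,85,62,62): w.append([*p0[:2],z,p0[3]])
w+= [push(-50.1,29),push(-50.1,24)]+[push(b,22) for b in np.linspace(-52,-163,18)]
rows(w)
E
```

```text
[[-0.0, -2.0, 38.0, 0.0, 0.0, 0.004], [-0.0, 0.0, 40.0, 0.0, 0.0, -0.0], [-0.0, 0.0, 35.0, 0.0, 0.0, -0.0], [-0.0, 0.0, 23.0, 0.0, 0.0, -0.0], [-0.0, 0.0, 0.0, 0.0, 0.0, -0.0]]
[[-0.0, -6.0, 0.0, 0.0, 0.0, -0.0], [-0.0, -5.0, 0.0, 0.0, 0.0, -0.0], [-1.0, -4.0, 0.0, 0.0, 0.0, 0.033], [-2.0, -8.0, 0.0, 0.0, 0.0, 0.114], [-2.0, -8.0, 0.0, 0.0, 0.0, 0.114]]
[[-2.0, -8.0, 0.0, 0.0, 0.0, 0.114], [-2.0, -8.0, 0.0, 0.0, 0.0, 0.114], [-2.0, -8.0, 0.0, 0.0, 0.0, 0.114], [-3.0, -8.0, 0.0, 0.0, 0.0, 0.114], [-2.0, -9.0, 0.0, 0.0, 0.0, 0.114]]
[[-2.0, -8.0, 0.0, 0.0, 0.0, 0.114], [-2.0, -8.0, 0.0, 0.0, 0.0, 0.114], [-2.0, -8.0, 0.0, 0.0, 0.0, 0.114], [-2.0, -8.0, 0.0, 0.0, 0.0, 0.114], [-2.0, -8.0, 0.0, 0.0, 0.0, 0.114]]
[[-2.0, -8.0, 0.0, 0.0, 0.0, 0.114], [-2.0, -8.0, 0.0, 0.0, 0.0, 0.114], [-2.0, -9.0, 0.0, 0.0, 0.0, 0.114], [-2.0, -8.0, 0.0, 0.0, 0.0, 0.114], [-2.0, -8.0, 0.0, 0.0, 0.0, 0.113]]
end [543.4 -79.9  62.3  17. ]
```

Emit:
apply_moves --pt "0 -2 38 0 0 0.004" --pt "0 0 40 0 0 0" --pt "0 0 35 0 0 0" --pt "0 0 23 0 0 0" --pt "0 0 0 0 0 0"

```text
time: 3.6
tool_pos: [671.8, -70.6, 59.3]
tcp_rot: [-179.8, -0.2, 129.6]
ft_force: [-0.4, -0.2, -0.5]
finger_gap: 0.1
grip_force: 0.0
```

Emit:
apply_moves --pt "0 -6 0 0 0 0" --pt "0 -5 0 0 0 0" --pt "-1 -4 0 0 0 0.033" --pt "-2 -8 0 0 0 0.114" --pt "-2 -8 0 0 0 0.114"

```text
time: 4.22
tool_pos: [652.3, -94.2, 63.1]
tcp_rot: [180.0, 0.0, 114.4]
ft_force: [0.5, -0.6, -0.5]
finger_gap: -0.1
grip_force: 0.0
```

```bash
python3 - <<'E'
from h import *
for c in ("top","scene"):
    r=red(c)
    if len(r): m=(r.min(0)+r.max(0))/2; print(c,len(r),m,np.degrees(np.arctan2(m[1]-AX[1],m[0]-AX[0])))
p,_=eyes.snapshot("scene"); cv2.imwrite("pics/s1.png",cv2.resize(p[140:300,180:400,::-1],None,fx=3,fy=3))
E
```

```text
(no output)
```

View pics/s1.png

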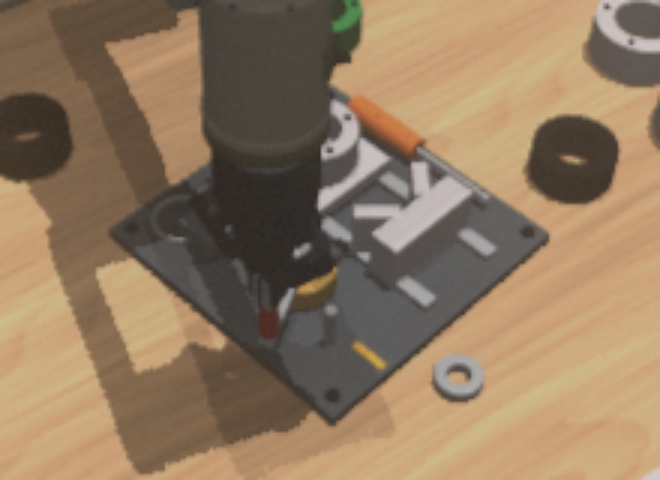

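The grip is at crop (267,322), which is full pixel (269,247), with the fingertip just above it. I'll check by projecting candidate grip angles and the TCP into the image.

```bash
python3 - <<'E'
from h import *
k=eyes.get_calibration("scene");K,R,t=[np.array(k[n],float) for n in("intrinsics","R","t")]
def pr(X): 
    x=K@(R@np.array(X)+t.ravel()); x=x[:2]/x[2]; return ((x-[180,140])*3).round()
print("tcp",pr(sense()["tool_pos"]))
for b in (-50,-58,-66,-74):
    q=push(b,0)[:2]; print(b,pr([*q,50]),pr([*q,93]))
E
```

```text
tcp [268. 325.]
-50 [268. 331.] [267. 298.]
-58 [256. 328.] [256. 294.]
-66 [246. 323.] [245. 289.]
-74 [236. 317.] [235. 283.]
```

```bash
python3 - <<'E'
from h import *
p,d,W=cloud("scene"); cv2.imwrite("pics/s2.png",cv2.resize(p[215:265,240:300,::-1],None,fx=10,fy=10,interpolation=cv2.INTER_CUBIC))
for v in range(230,258,2): print(v,[tuple(W[v,u].round().astype(int)) for u in (264,266,268,270,272)])
E
```

```text
230 [(np.int64(652), np.int64(-107), np.int64(139)), (np.int64(652), np.int64(-103), np.int64(137)), (np.int64(661), np.int64(-103), np.int64(146)), (np.int64(667), np.int64(-101), np.int64(150)), (np.int64(668), np.int64(-97), np.int64(149))]
232 [(np.int64(652), np.int64(-108), np.int64(133)), (np.int64(654), np.int64(-103), np.int64(132)), (np.int64(663), np.int64(-104), np.int64(142)), (np.int64(665), np.int64(-100), np.int64(141)), (np.int64(667), np.int64(-96), np.int64(141))]
234 [(np.int64(651), np.int64(-107), np.int64(124)), (np.int64(656), np.int64(-105), np.int64(128)), (np.int64(661), np.int64(-103), np.int64(131)), (np.int64(660), np.int64(-97), np.int64(126)), (np.int64(666), np.int64(-95), np.int64(132))]
236 [(np.int64(652), np.int64(-108), np.int64(118)), (np.int64(658), np.int64(-106), np.int64(124)), (np.int64(661), np.int64(-103), np.int64(125)), (np.int64(663), np.int64(-99), np.int64(123)), (np.int64(666), np.int64(-95), np.int64(124))]
238 [(np.int64(652), np.int64(-108), np.int64(111)), (np.int64(654), np.int64(-104), np.int64(111)), (np.int64(661), np.int64(
[... 1548 characters left out ...]
np.int64(624), np.int64(-92), np.int64(14)), (np.int64(648), np.int64(-101), np.int64(49)), (np.int64(654), np.int64(-99), np.int64(54)), (np.int64(655), np.int64(-94), np.int64(51)), (np.int64(634), np.int64(-75), np.int64(14))]
254 [(np.int64(629), np.int64(-95), np.int64(14)), (np.int64(651), np.int64(-103), np.int64(46)), (np.int64(654), np.int64(-99), np.int64(47)), (np.int64(660), np.int64(-97), np.int64(51)), (np.int64(638), np.int64(-78), np.int64(12))]
256 [(np.int64(633), np.int64(-98), np.int64(13)), (np.int64(636), np.int64(-94), np.int64(13)), (np.int64(638), np.int64(-89), np.int64(12)), (np.int64(641), np.int64(-85), np.int64(13)), (np.int64(643), np.int64(-81), np.int64(12))]
```

View pics/s2.png

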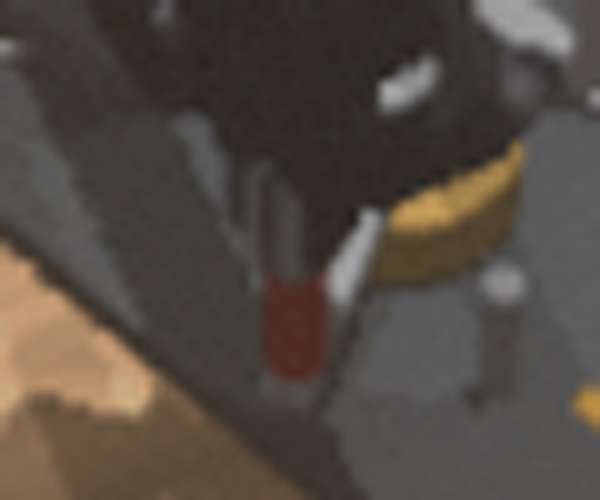

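The finger surface in view (x≈661) seems to end near z≈98, above the untouched grip, although the TCP reads 63. I'll back off upward and measure the real fingertip.

Emit:
apply_moves --pt "0 0 -25 0 0 0" --pt "0 0 -30 0 0 0" --pt "0 0 -30 0 0 0" --pt "0 0 0 0 0 0" --pt "0 0 0 0 0 0"

```text
time: 5.05
tool_pos: [652.0, -93.4, 146.6]
tcp_rot: [-180.0, -0.0, 114.8]
ft_force: [-0.3, -0.4, -0.3]
finger_gap: 0.1
grip_force: 0.0
```

```bash
python3 - <<'E'
from h import *
s=sense(); T=s["tool_pos"]; print(s["time"],T,s["joint_pos"],s["finger_gap"])
p,d,W=cloud("scene"); cv2.imwrite("pics/s3.png",cv2.resize(p[150:270,210:330,::-1],None,fx=5,fy=5,interpolation=cv2.INTER_CUBIC))
k=eyes.get_calibration("scene");K,R,t=[np.array(k[n],float) for n in("intrinsics","R","t")]
for dz in (0,35,73):
    x=K@(R@(np.array(T)+[0,0,dz])+t.ravel()); print(dz,((x[:2]/x[2]-[210,150])*5).round())
for c in ("scene","top"):
    r=red(c)
    if len(r): print(c,len(r),(r.min(0)+r.max(0))/2)
m=(np.hypot(W[...,0]-T[0],W[...,1]-T[1])<60)&(W[...,2]>105)&(W[...,2]<260)
q=W[m]
for z in range(105,240,10):
    a=q[(q[:,2]>=z)&(q[:,2]<z+10)]
    if len(a): print(z,len(a),a.min(0).round(),a.max(0).round())
E
```

```text
5.05 [652.0383836  -93.41393687 146.5924774 ] [-1.26132341e+01  1.80293516e+01  7.85586209e+01  3.65712361e-03
  8.34430720e+01 -3.73733151e+01] 0.06730911977001677
0 [297. 377.]
35 [296. 325.]
73 [296. 265.]
top 12 [649.64280944 -92.29874085  93.36281414]
175 3 [ 649. -105.  179.] [661. -96. 184.]
185 37 [ 644. -107.  185.] [665. -85. 195.]
195 40 [ 642. -106.  195.] [666. -85. 205.]
205 40 [ 643. -106.  205.] [667. -86. 215.]
215 28 [ 637. -110.  216.] [668. -94. 224.]
225 109 [ 625. -119.  225.] [686. -75. 235.]
235 108 [ 616. -122.  235.] [695. -71. 245.]
```

View pics/s3.png

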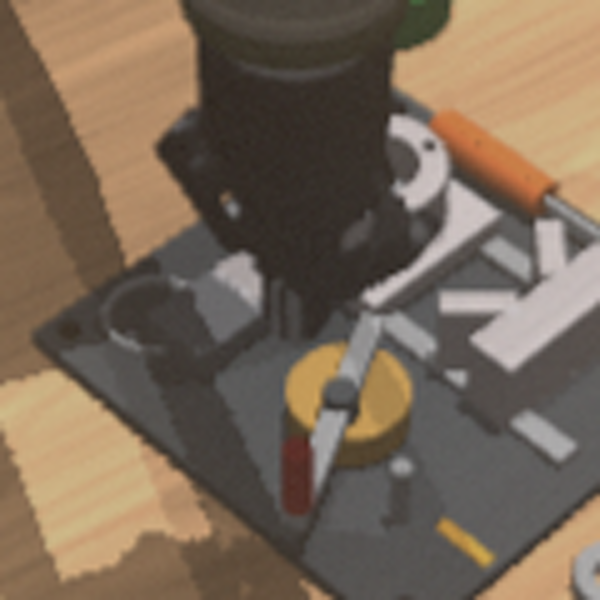

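The picture shows the closed fingertips ending at about (290,335), roughly 35 mm above the reported TCP (297,377); the depth data agree (z≈182 against 147). The grip at (297,475) hasn't moved. I'll treat the tip as TCP+35 and work at TCP z≈35.

```bash
sed -i 's/return \[\*p,62,/return [*p,35,/' h.py; python3 - <<'E'
from h import *
p0=push(-50.1,38); w=[[664,-81,146,122],[*p0[:2],146,p0[3]]]
for z in (110,70,35): w.append([*p0[:2],z,p0[3]])
w+= [push(-50.1,38),push(-50.1,31),push(-50.1,25)]+[push(b,21) for b in np.linspace(-52,-163,18)]
rows(w)
E
```

```text
[[6.0, 17.0, -1.0, 0.0, 0.0, -0.127], [4.0, 18.0, 0.0, 0.0, 0.0, -0.138], [-1.0, 0.0, 36.0, 0.0, 0.0, 0.0], [0.0, 0.0, 40.0, 0.0, 0.0, 0.0], [0.0, 0.0, 35.0, 0.0, 0.0, 0.0]]
[[0.0, 0.0, 0.0, 0.0, 0.0, 0.0], [0.0, -7.0, 0.0, 0.0, 0.0, 0.0], [0.0, -6.0, 0.0, 0.0, 0.0, 0.0], [-0.0, -6.0, 0.0, 0.0, 0.0, 0.033], [-2.0, -8.0, 0.0, 0.0, 0.0, 0.114]]
[[-2.0, -8.0, 0.0, 0.0, 0.0, 0.114], [-2.0, -8.0, 0.0, 0.0, 0.0, 0.114], [-2.0, -8.0, 0.0, 0.0, 0.0, 0.114], [-2.0, -8.0, 0.0, 0.0, 0.0, 0.114], [-2.0, -8.0, 0.0, 0.0, 0.0, 0.114]]
[[-2.0, -9.0, 0.0, 0.0, 0.0, 0.114], [-2.0, -8.0, 0.0, 0.0, 0.0, 0.114], [-2.0, -8.0, 0.0, 0.0, 0.0, 0.114], [-2.0, -8.0, 0.0, 0.0, 0.0, 0.114], [-2.0, -8.0, 0.0, 0.0, 0.0, 0.114]]
[[-1.0, -8.0, 0.0, 0.0, 0.0, 0.114], [-2.0, -8.0, 0.0, 0.0, 0.0, 0.114], [-2.0, -8.0, 0.0, 0.0, 0.0, 0.114], [-2.0, -8.0, 0.0, 0.0, 0.0, 0.114], [-2.0, -8.0, 0.0, 0.0, 0.0, 0.114]]
[[-2.0, -8.0, 0.0, 0.0, 0.0, 0.114]]
end [543.6 -79.6  35.4  17. ]
```

Emit:
apply_moves --pt "6 17 -1 0 0 -0.127" --pt "4 18 0 0 0 -0.138" --pt "-1 0 36 0 0 0" --pt "0 0 40 0 0 0" --pt "0 0 35 0 0 0"

```text
time: 5.82
tool_pos: [677.7, -68.6, 34.4]
tcp_rot: [-179.9, -0.1, 129.9]
ft_force: [0.0, -0.3, -0.3]
finger_gap: 0.2
grip_force: 0.0
```

Emit:
apply_moves --pt "0 0 0 0 0 0" --pt "0 -7 0 0 0 0" --pt "0 -6 0 0 0 0" --pt "0 -6 0 0 0 0.033" --pt "-2 -8 0 0 0 0.114"

```text
time: 6.45
tool_pos: [660.8, -88.0, 39.4]
tcp_rot: [179.8, 0.1, 121.2]
ft_force: [3.0, 1.1, 0.9]
finger_gap: 0.3
grip_force: 1.6
```

Contact at about 3 N, as expected. Continuing the arc.

Emit:
apply_moves --pt "-2 -8 0 0 0 0.114" --pt "-2 -8 0 0 0 0.114" --pt "-2 -8 0 0 0 0.114" --pt "-2 -8 0 0 0 0.114" --pt "-2 -8 0 0 0 0.114"

```text
time: 7.08
tool_pos: [626.5, -110.5, 39.4]
tcp_rot: [179.7, 0.1, 88.5]
ft_force: [3.8, -0.9, 1.9]
finger_gap: 0.2
grip_force: 1.7
```

Emit:
apply_moves --pt "-2 -9 0 0 0 0.114" --pt "-2 -8 0 0 0 0.114" --pt "-2 -8 0 0 0 0.114" --pt "-2 -8 0 0 0 0.114" --pt "-2 -8 0 0 0 0.114"

```text
time: 7.7
tool_pos: [584.4, -110.8, 39.2]
tcp_rot: [179.8, -0.0, 55.8]
ft_force: [1.3, -3.8, 2.3]
finger_gap: 0.2
grip_force: 1.8
```

```bash
python3 - <<'E'
from h import *
s=sense();t=s["tool_pos"];print(s["time"],t,s["tcp_rot"],s["ft_force"])
v=np.array(t[:2])-AX; print("tool r,bearing",np.hypot(*v),np.degrees(np.arctan2(v[1],v[0])), "tool at off21 -> grip", np.degrees(np.arctan2(v[1],v[0])-np.arctan2(21,70)))
for c in("scene","top"):
    r=red(c)
    if len(r): m=(r.min(0)+r.max(0))/2; print(c,len(r),m.round(),np.degrees(np.arctan2(m[1]-AX[1],m[0]-AX[0])))
b=s["tcp_rot"][2]-180; w=[push(x,21) for x in (-132,-138,-144,-149,-153,-156,-159,-162,-164,-166)]
rows(w)
E
```

```text
7.7 [ 584.35921613 -110.78558493   39.23636052] [ 1.79750810e+02 -2.18575069e-02  5.58116829e+01] [ 1.34826067 -3.83328216  2.31870695]
tool r,bearing 74.68717285018575 -105.16710368869829 tool at off21 -> grip -121.8663479226919
[[-2.0, -12.0, 4.0, 0.0, 0.0, 0.139], [-2.0, -8.0, -0.0, 0.0, 0.0, 0.105], [-1.0, -7.0, -0.0, 0.0, 0.0, 0.104], [-2.0, -6.0, -0.0, 0.0, 0.0, 0.088], [-1.0, -5.0, -0.0, 0.0, 0.0, 0.069]]
[[-1.0, -4.0, -0.0, 0.0, 0.0, 0.053], [-1.0, -3.0, -0.0, 0.0, 0.0, 0.052], [-1.0, -4.0, -0.0, 0.0, 0.0, 0.053], [-1.0, -3.0, -0.0, 0.0, 0.0, 0.034], [-1.0, -2.0, -0.0, 0.0, 0.0, 0.035]]
end [540.7 -76.2  34.8  14. ]
```

Emit:
apply_moves --pt "-2 -10 0 0 0 0.139" --pt "-2 -8 0 0 0 0.105" --pt "-1 -7 0 0 0 0.104" --pt "-2 -6 0 0 0 0.088" --pt "-1 -5 0 0 0 0.069"

```text
time: 8.43
tool_pos: [552.9, -90.4, 38.2]
tcp_rot: [179.9, -0.0, 27.2]
ft_force: [0.6, -3.6, 0.7]
finger_gap: 0.3
grip_force: 1.7
```

Emit:
apply_moves --pt "-1 -4 0 0 0 0.053" --pt "-1 -3 0 0 0 0.052" --pt "-1 -4 0 0 0 0.053" --pt "-1 -3 0 0 0 0.034" --pt "-1 -2 0 0 0 0.035"

```text
time: 9.05
tool_pos: [542.4, -77.1, 38.0]
tcp_rot: [179.9, -0.1, 14.2]
ft_force: [1.7, -2.9, 1.7]
finger_gap: 0.2
grip_force: 1.4
```

```bash
python3 - <<'E'
from h import *
s=sense();t=s["tool_pos"];print(t,s["tcp_rot"],s["ft_force"])
v=np.array(t[:2])-AX; print(np.hypot(*v),np.degrees(np.arctan2(v[1],v[0])-np.arctan2(21,70)))
for c in("scene","top"):
    r=red(c)
    if len(r): m=(r.min(0)+r.max(0))/2; print(c,len(r),m.round(),np.degrees(np.arctan2(m[1]-AX[1],m[0]-AX[0])))
rows([push(x,21) for x in (-167,-168,-169,-170,-171)])
E
```

```text
[542.42910093 -77.07730358  38.02274104] [ 1.79941825e+02 -6.87720593e-02  1.41955310e+01] [ 1.72270779 -2.89301555  1.71709625]
72.46715713337527 -164.72202616869913
[[-1.0, -2.0, 3.0, 0.0, 0.0, 0.021], [-1.0, -2.0, -0.0, 0.0, 0.0, 0.017], [-0.0, -1.0, -0.0, 0.0, 0.0, 0.018], [-0.0, -1.0, -0.0, 0.0, 0.0, 0.017], [-1.0, -1.0, -0.0, 0.0, 0.0, 0.018]]
end [537.9 -70.6  34.9   9. ]
```

Emit:
apply_moves --pt "-1 -2 0 0 0 0.021" --pt "0 -2 0 0 0 0.017" --pt "0 -1 0 0 0 0.018" --pt "0 -1 0 0 0 0" --pt "0 -1 0 0 0 0"

```text
time: 9.78
tool_pos: [539.5, -72.2, 37.5]
tcp_rot: [179.8, 0.0, 11.0]
ft_force: [1.6, -15.3, 0.7]
finger_gap: -0.4
grip_force: 7.6
```

The force jumped to 15 N, so the lever is on its stop. I'll back off to the side, rise, and look.

Emit:
apply_moves --pt "0 12 0 0 0 0" --pt "0 15 0 0 0 0" --pt "0 3 -50 0 0 0" --pt "0 0 -50 0 0 0" --pt "-60 0 -20 0 0 0"

```text
time: 10.4
tool_pos: [490.0, -111.7, 160.6]
tcp_rot: [179.9, -0.3, 11.1]
ft_force: [-0.6, -1.1, 1.7]
finger_gap: 0.4
grip_force: 0.0
```

Emit:
apply_moves --pt "-60 0 0 0 0 0" --pt "-40 0 0 0 0 0" --pt "0 0 0 0 0 0" --pt "0 0 0 0 0 0" --pt "0 0 0 0 0 0"

```text
time: 11.02
tool_pos: [389.4, -129.8, 157.1]
tcp_rot: [-180.0, -0.0, 11.0]
ft_force: [-0.4, -0.6, 0.6]
finger_gap: 0.1
grip_force: 0.0
```

```bash
python3 - <<'E'
from h import *
for c in("scene","top"):
    r=red(c)
    if len(r): m=(r.min(0)+r.max(0))/2; b=np.degrees(np.arctan2(m[1]-AX[1],m[0]-AX[0])); print(c,len(r),m.round(),b,"cam rad",np.radians((b+180-YW)))
    for n in ("push_point","nest"): print(c,n,[(np.round(q["xyz"]),round(q["confidence"],2)) for q in models.place_of(n,c)[:1]])
p,_=eyes.snapshot("scene"); cv2.imwrite("pics/s4.png",cv2.resize(p[140:300,180:400,::-1],None,fx=3,fy=3))
t=sense();print(t["tool_pos"],t["tcp_rot"]); print(w2(-119.8,40))
E
```

```text
scene 12 [538. -53.  93.] -167.54971525222692 cam rad 0.027057573192090113
scene push_point [(array([434.,  46.,  59.]), 0.69)]
scene nest [(array([493.,  59.,  39.]), 0.95)]
top 18 [536. -50.  92.] -170.2344794517956 cam rad -0.01980040173005365
top push_point [(array([434.,  46.,  61.]), 0.71)]
top nest [(array([493.,  56.,  30.]), 0.97)]
[ 388.77946418 -129.68064309  156.90218375] [-1.79981510e+02  2.15163315e-02  1.10134402e+01]
[434.9975285   45.92471444]
```

View pics/s4.png

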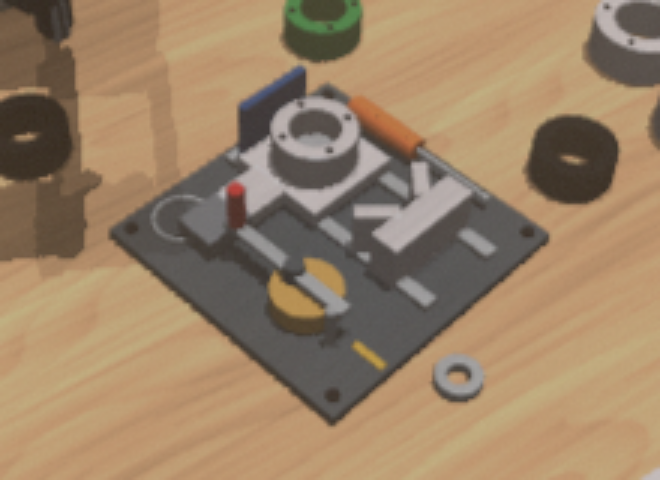

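The picture shows the red grip at (236,205) pointing straight back, with the tail by the yellow mark. The housing is seated at (314,140). The cam reads about 0 in both views. Next: move behind the blue plate.

```bash
python3 - <<'E'
from h import *
g=w2(-171,40); s=sense()["tool_pos"]; s=np.array(s[:2])
w=[[*(s+(g-s)*k/4),157,10.9] for k in (1,2,3,4)]+[[*g,120,10.9],[*g,85,10.9],[*g,50,10.9],[*g,22,10.9],[*g,22,10.9]]
w+=[[*w2(-163,40),22,10.9]]
rows(w)
E
```

```text
[[7.0, -41.0, -0.0, 0.0, 0.0, 0.002], [7.0, -41.0, -0.0, 0.0, 0.0, -0.0], [7.0, -41.0, -0.0, 0.0, 0.0, -0.0], [6.0, -41.0, -0.0, 0.0, 0.0, -0.0], [0.0, 0.0, 37.0, 0.0, 0.0, -0.0]]
[[0.0, 0.0, 35.0, 0.0, 0.0, -0.0], [0.0, 0.0, 35.0, 0.0, 0.0, -0.0], [0.0, 0.0, 28.0, 0.0, 0.0, -0.0], [0.0, 0.0, -0.0, 0.0, 0.0, -0.0], [8.0, 0.0, -0.0, 0.0, 0.0, -0.0]]
end [392.1  38.   21.9  10.9]
```

Emit:
apply_moves --pt "7 -41 0 0 0 0.002" --pt "7 -41 0 0 0 0" --pt "7 -41 0 0 0 0" --pt "6 -41 0 0 0 0" --pt "0 0 37 0 0 0"

```text
time: 12.0
tool_pos: [386.7, 38.7, 122.6]
tcp_rot: [180.0, -0.4, 11.1]
ft_force: [0.5, -0.4, -1.6]
finger_gap: 0.1
grip_force: 0.0
```

Emit:
apply_moves --pt "0 0 35 0 0 0" --pt "0 0 35 0 0 0" --pt "0 0 28 0 0 0" --pt "0 0 0 0 0 0" --pt "8 0 0 0 0 0"

```text
time: 12.62
tool_pos: [392.8, 37.8, 23.1]
tcp_rot: [180.0, -0.1, 10.9]
ft_force: [-0.1, -0.5, 0.4]
finger_gap: 0.0
grip_force: 0.0
```

Emit:
apply_moves --pt "7 0 0 0 0 0" --pt "7 0 0 0 0 0" --pt "5 0 0 0 0 0" --pt "5 0 0 0 0 0" --pt "5 0 0 0 0 0"

```text
time: 13.25
tool_pos: [420.7, 43.3, 22.0]
tcp_rot: [-180.0, 0.0, 10.9]
ft_force: [-0.0, -0.8, 0.2]
finger_gap: -0.1
grip_force: 0.0
```

Emit:
apply_moves --pt "3 0 0 0 0 0" --pt "3 0 0 0 0 0" --pt "3 0 0 0 0 0" --pt "4 0 0 0 0 0" --pt "4 0 0 0 0 0"

```text
time: 13.88
tool_pos: [437.1, 46.6, 21.9]
tcp_rot: [-180.0, 0.0, 10.9]
ft_force: [-3.4, -0.4, 1.3]
finger_gap: -0.2
grip_force: 1.7
```

Emit:
apply_moves --pt "5 0 0 0 0 0" --pt "5 0 0 0 0 0" --pt "5 0 0 0 0 0" --pt "5 0 0 0 0 0" --pt "5 0 0 0 0 0"

```text
time: 14.5
tool_pos: [461.9, 51.4, 21.9]
tcp_rot: [-180.0, 0.0, 10.9]
ft_force: [-2.3, 0.3, -0.9]
finger_gap: -0.1
grip_force: 1.7
```

Emit:
apply_moves --pt "4 0 0 0 0 0" --pt "4 0 0 0 0 0" --pt "3 0 0 0 0 0" --pt "3 0 0 0 0 0" --pt "2 0 0 0 0 0"

```text
time: 15.12
tool_pos: [477.6, 54.3, 22.0]
tcp_rot: [180.0, 0.0, 10.9]
ft_force: [-3.6, 1.9, -2.1]
finger_gap: -0.2
grip_force: 1.6
```

Emit:
apply_moves --pt "1 0 0 0 0 0" --pt "1 0 0 0 0 0" --pt "1 0 0 0 0 0" --pt "1 0 0 0 0 0" --pt "0 0 0 0 0 0"

```text
time: 15.75
tool_pos: [481.6, 54.9, 22.2]
tcp_rot: [180.0, -0.0, 10.9]
ft_force: [-2.2, 1.0, -1.5]
finger_gap: -0.2
grip_force: 1.2
```

Emit:
apply_moves --pt "1 0 0 0 0 0" --pt "1 0 0 0 0 0" --pt "1 0 0 0 0 0" --pt "1 0 0 0 0 0" --pt "0 0 0 0 0 0"

```text
time: 16.38
tool_pos: [482.8, 55.2, 22.1]
tcp_rot: [-180.0, 0.3, 10.9]
ft_force: [-19.8, -4.0, 13.7]
finger_gap: -0.1
grip_force: 9.9
```

A hard stop at about 20 N, after close to 60 mm of travel. Backing away and rising.

Emit:
apply_moves --pt "-10 0 0 0 0 0" --pt "-30 0 0 0 0 0" --pt "-35 0 0 0 0 0" --pt "-10 0 -50 0 0 0" --pt "0 0 -60 0 0 0"

```text
time: 17.0
tool_pos: [400.4, 39.6, 132.3]
tcp_rot: [-180.0, 0.1, 10.9]
ft_force: [2.4, 0.0, 0.7]
finger_gap: 0.3
grip_force: 0.0
```

Emit:
apply_moves --pt "0 30 -30 0 0 0" --pt "0 40 0 0 0 0" --pt "0 40 0 0 0 0" --pt "0 0 0 0 0 0" --pt "0 0 0 0 0 0"

```text
time: 17.62
tool_pos: [422.8, -68.2, 162.3]
tcp_rot: [180.0, -0.1, 10.8]
ft_force: [0.8, 0.1, 0.4]
finger_gap: -0.2
grip_force: 0.0
```

```bash
python3 - <<'E'
from h import *
for c in("scene","top"):
    r=red(c)
    if len(r): m=(r.min(0)+r.max(0))/2; b=np.degrees(np.arctan2(m[1]-AX[1],m[0]-AX[0])); print(c,m.round(),"cam",np.radians((b+180-YW)))
    for n in ("push_point","nest","housing"): print(c,n,[(np.round(q["xyz"]),round(q["confidence"],2)) for q in models.place_of(n,c)[:4]])
p,_=eyes.snapshot("scene"); cv2.imwrite("pics/s5.png",cv2.resize(p[140:300,180:400,::-1],None,fx=3,fy=3))
print("expected push",w2(-59.8,40),"nest",w2(2,40)); print(sense()["ft_force"])
E
```

```text
scene [536. -53.  93.] cam 0.013685764589063319
scene push_point [(array([493.,  59.,  58.]), 0.87)]
scene nest [(array([552.,  70.,  34.]), 0.96)]
scene housing [(array([ 309., -145.,    4.]), 0.87), (array([327., 182.,  -1.]), 0.81), (array([550.,  71.,  36.]), 0.7), (array([615., 267.,   0.]), 0.67)]
top [536. -50.  92.] cam -0.01862746198443395
top push_point [(array([491.,  57.,  60.]), 0.91)]
top nest [(array([553.,  71.,  31.]), 0.68), (array([491.,  57.,  59.]), 0.46)]
top housing [(array([551.,  72.,  37.]), 0.89), (array([614., 268.,  -3.]), 0.85), (array([325., 186.,   2.]), 0.57), (array([522., 440.,  -0.]), 0.29)]
expected push [493.91505126  57.27044102] nest [554.60009971  68.95653939]
[-0.09332345  0.18187067  0.12585435]
```

View pics/s5.png

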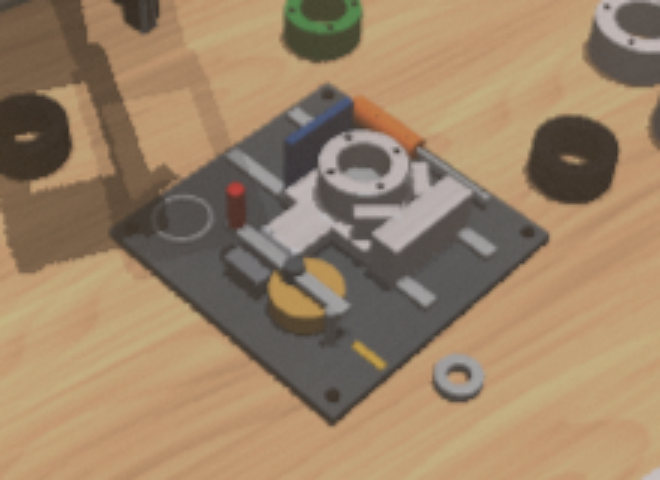

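The picture shows the housing seated against the V stop at (365,165), the follower at the cam, the lever unmoved at (236,205), and the hand clear. Handing in.

```bash
python3 -c "
from bench import job
print(job.hand_in())"
```

```text
the job is handed in; nothing more can be done
None
```

I turned the cam lever clockwise onto its stop, pushed the carriage home against its hard stop with the housing still seated, withdrew the hand, and handed the job in; no verdict was returned.

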